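# Set the stirrer under the flask to half speed

### The arm

A 6-joint arm with a two-finger parallel gripper is mounted at the origin on a cart in front of the work surface, level with it; the furniture and walls round the work are solid. World frame = base frame: x ahead of the robot, y to its left, z up, the work surface at z = 0. Lengths are in m, angles in rad, forces in N, time in s.
With the tool pointing down it reaches from about 0.325 to 0.75 m from the base axis. Payload 7.6 kg.
Tool frame: the origin (TCP) lies at the very end of the fingers, on their centre line; the grasp point (between the pads) lies env.hold_point_z behind it (env.hold_point_z is the distance from the TCP to the grasp point, in m); z points along the fingers, y is the line along which they close (so a half turn about z gives the same grasp; the last joint's range is limited). The gripper opens to 85 mm and grips with 20 to 120 N. Pads are 22 mm wide; open, the fingers measure 114 mm over their backs; the gripper's body (76 mm by 85 mm) begins 54 mm behind the grasp point. The pads swing forward as they close: fully open they stand 13 mm farther back than shut.
Start: joints at [1.189, 0.052, 1.401, -0, 1.689, -0.07], TCP at [0.161, 0.5, 0.231] pointing down, gripper open.
Joint ranges: [-2.9, 2.9], [-0.91, 2.17], [0.12, 2.37], [-1.06, 4.2], [0.26, 2.73], [-2.93, 2.93]. Speed limits (rad/s): [2.57, 2.57, 3.01, 3.14, 3.14, 3.14].

### API

Orientations are given as a rotation vector (axis times angle).
In Python, from rig import env gives the robot as it stands.
- The arm moves only by the tool pendant, called as name(argument=value, ...), one argument or row to a line, values as JSON. Schema: {"type":"object","properties":{"steps":{"type":"array","items":{"type":"array","items":{"type":"number"},"minItems":5,"maxItems":5},"minItems":1,"maxItems":8},"squeeze":{"type":"number"},"only":{"type":"string"},"quiet":{"type":"boolean"},"lines":{"type":"string"}},"required":["steps"],"additionalProperties":false}. steps is a list of rows, 1 to 8 of them, each of 5 numbers: dx, dy, dz in shares of 0.75 m (1.0 is 0.75 m), then a turn about the tool's z in fractions of the full range, 1 being 2 rad, then the finger opening in m; each row shifts and turns the commanded pose from where the row before left it, along the tool's axes as they then stand; what a row does not reach is not made up. A row lasts 1/12 s, in which the tool goes at most 0.0417 m and 0.125 rad, less where a joint would pass 70% of its speed; a pose out of reach is approached as far as the arm can. The fingers move at their own pace and stop on an object; squeeze is the grip in N (left out, the last holds). Time passes only in rows, so rows that do not move let the fingers close. The tool returns the time, the measured TCP pose, the force, the opening and the grip force at its end. only (a regular expression) keeps the lines of the reply that match it, lines (a string "A,B") keeps lines A to B, and quiet returns only ok. Input that does not fit is refused with a message, and nothing moves.
- env.get_state(): the state, without advancing time (a new reading comes with each control period).
- env.read_camera(name): name is "side" or "top"; returns a dict with "img" (480x640x3 uint8, red, green, blue), "vfov" (degrees; the focal length in pixels is half the picture's height over the tangent of half this angle, whatever the lens; pixels are square), "cx", "cy" (the principal point, pixels), "R" (3x3) and "t" (3): a world point X has camera coordinates R X + t. Camera axes: x right, y down, z forward; pixel columns grow to the right and rows downward; lengths in m; the calibration is good to about 2 mm. A picture is of the moment at which its call begins. There is no depth.
- env.close_job(): hands the job in; it is judged then, once.
The state is a dict: "time_s": time; "joints": joint angles; "dq": joint speeds; "tau": joint torques, N m; "tcp_pos": TCP position; "eef_rot": TCP orientation; "wrist_force": force on the tool from outside, world axes, zero at the start; "torque": the same for the moment, N m; "finger_gap": finger opening in m; "gripper_force": force on a finger pad.
Only numpy, scipy, OpenCV 4.12 (cv2) and the standard library are available. Lean on these libraries where they do the work, as an engineer would, in place of code of your own. Each camera call takes 0.05 s, during which the arm holds its last target. There are 200 camera calls.

### The job

The stirrer shelf has two stirring places, each with a speed knob hung under the board whose bar sticks out at the front; both are off, bars swung to the left. Turn the knob in front of the conical flask until its bar points straight out, square to the front edge of the shelf. Leave the other knob swung to the left, leave the flask standing where it is, and let go.

Things in the scene. Friction and masses are not known exactly. Their poses are not given: they have to be found in the camera images.
- stirrer_shelf: Fixed white board 160 (x) x 390 (y) x 16 mm on two side panels, underside 92 mm above the worktop; on top two round plates 104 mm wide, tops at 112 mm, centres x +20, y +90 (left) and -90 mm (right). Origin: on the worktop under the board's centre; +y is left as the robot sees it, front edge at x -80 mm. A small amber bottle stands between the plates.
- left_knob: left (+y) grey speed knob: hub 48 mm wide under the board; level bar 14 wide, 20 high, end 120 mm from the axis, past the front edge. Origin: on its vertical axis, mid bar height (shelf frame -55, +90, 70 mm); the bar runs along its -x. Its yaw minus shelf yaw: 0 = straight out; negative = bar end swung left (+y), starts -0.72 to -0.45; stops at +-0.75. No spring, stays put, friction 0.15 N m.
- right_knob: right (-y) grey speed knob: hub 48 mm wide under the board; level bar 14 wide, 20 high, end 120 mm from the axis, past the front edge. Origin: on its vertical axis, mid bar height (shelf frame -55, -90, 70 mm); the bar runs along its -x. Its yaw minus shelf yaw: 0 = straight out; negative = bar end swung left (+y), starts -0.72 to -0.45; stops at +-0.75. No spring, stays put, friction 0.15 N m.
- conical_flask: Conical glass flask with narrow neck, foot 65 mm wide, 100 mm high, loose, standing on the left or right plate; the other plate carries a wide straight-sided beaker, 65 mm wide, 78 mm high. Origin: centre of its underside, z up.

How it is judged:
At the end, for the whole second after the job is handed in: The bar of the knob on the flask's side stands within 0.17 rad (10 degrees) of square to the shelf's front edge; the other bar is still more than 0.3 rad off square, to the left; both knobs are at rest; the flask stands upright (within 0.15 rad) within 20 mm of where it was (((y of conical_flask in the frame of stirrer_shelf above 0 m and angle between the x axis of left_knob and the x axis of stirrer_shelf, either way round below 0.17 rad and angle between the x axis of right_knob and the x axis of stirrer_shelf, either way round above 0.3 rad) or (y of conical_flask in the frame of stirrer_shelf below 0 m and angle between the x axis of right_knob and the x axis of stirrer_shelf, either way round below 0.17 rad and angle between the x axis of left_knob and the x axis of stirrer_shelf, either way round above 0.3 rad)) and angular speed of each of left_knob, right_knob below 0.1 rad/s and distance of conical_flask from where it was at the start of the episode below 0.02 m and angle between conical_flask's own z axis and vertical below 0.15 rad); the robot touches nothing.
It fails at once if the other knob, not in front of the flask, is turned to within 0.3 rad of straight out ((y of conical_flask in the frame of stirrer_shelf above 0 m and angle between the x axis of right_knob and the x axis of stirrer_shelf, either way round below 0.3 rad) or (y of conical_flask in the frame of stirrer_shelf below 0 m and angle between the x axis of left_knob and the x axis of stirrer_shelf, either way round below 0.3 rad)).
It fails at once if the flask is moved by more than 20 mm or tipped by more than 0.3 rad (distance of conical_flask from where it was at the start of the episode above 0.02 m or angle between conical_flask's own z axis and vertical above 0.3 rad).
It also fails if it takes over 29 s, if anything falls off the work surface, if the arm or the gripper's body presses on something with over 40 N, if the wrist force passes 120 N, or if a joint passes its speed limit or range.

## Working session

There is one attempt and no reset: what is moved stays moved. The work goes in short steps, Python scripts to look and compute and a tool call to move; the robot and the scene stay as the last step left them, time stands still between calls to the robot, and variables do not carry over. Pictures are saved under pics/ and viewed, at most 10 in all, crops included, and the job is handed in when it is done.

```bash
ls; mkdir -p pics
```

Run:
```python
from rig import env
import cv2
for n in("side","top"):
    c=env.read_camera(n); cv2.imwrite(f"pics/{n}0.png",c["img"][:,:,::-1]); print(n,c["vfov"],c["cx"],c["cy"],c["R"],c["t"])
s=env.get_state(); print({k:s[k] for k in("time_s","tcp_pos","eef_rot","finger_gap")},env.hold_point_z)
```

```text
pics
rig.py
side 50.03253922563063 317.06838622407514 243.7662598370189 [[ 0.97774776 -0.20938094 -0.01299746]
 [-0.13937204 -0.60202136 -0.78622243]
 [ 0.15679525  0.77053871 -0.61780689]] [-0.60475424  0.06335512  0.94792673]
top 54.308625734564366 321.2398993328222 234.51589446595514 [[ 0.01326379 -0.99950591  0.0284959 ]
 [-0.98453516 -0.01803318 -0.17425648]
 [ 0.17468425 -0.02574391 -0.9842879 ]] [-0.17469444  0.60734945  0.82111362]
{'time_s': 0.1, 'tcp_pos': array([0.16090958, 0.49945251, 0.23057939]), 'eef_rot': array([-4.87639768e-01, -3.10317906e+00,  2.12242818e-03]), 'finger_gap': 0.08545745661832548} 0.0187
```

View pics/side0.png

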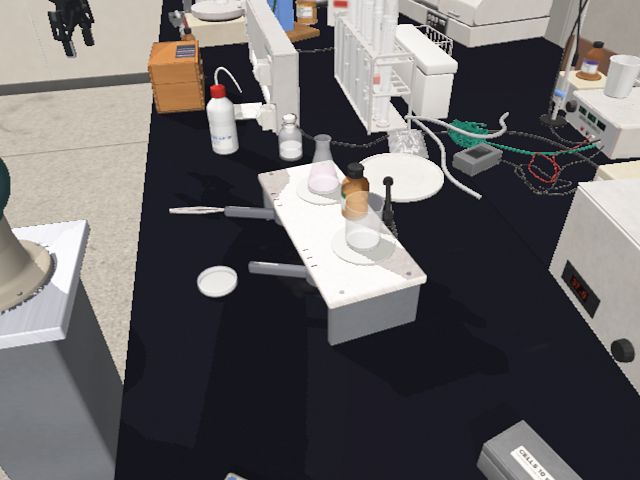

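View pics/top0.png

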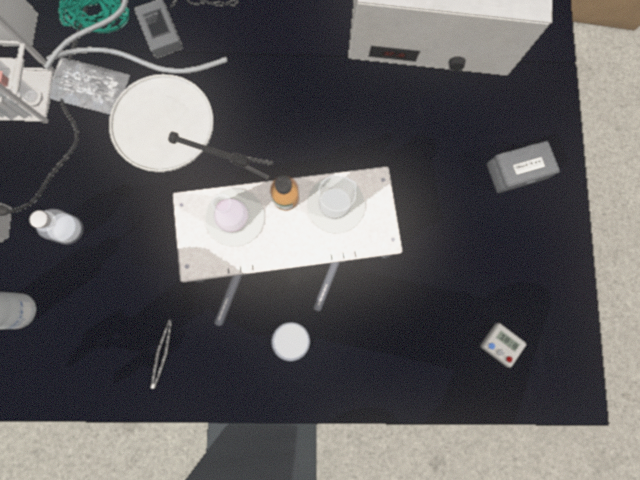

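The flask (pinkish contents) is on the left plate: top (232,215), side (323,170). Its knob's bar end is at about top (220,323) and side (228,211). The right bar end is at about top (319,307) and side (252,267). The board's front edge in the top view runs from (182,280) to (400,253).

Create h.py:
```python
import numpy as np,cv2
from rig import env
def K(c): f=240/np.tan(np.radians(c["vfov"]/2)); return np.array([[f,0,c["cx"]],[0,f,c["cy"]],[0,0,1]])
def plane(c,p,z):
    d=c["R"].T@np.linalg.inv(K(c))@[*p,1]; o=-c["R"].T@c["t"]; return o+d*(z-o[2])/d[2]
def tri(a,p,b,q):
    P=[K(c)@np.c_[c["R"],c["t"]] for c in(a,b)]
    X=cv2.triangulatePoints(*P,np.float64(p).reshape(2,1),np.float64(q).reshape(2,1)).ravel(); return X[:3]/X[3]
def blob(img,roi,lo,hi):
    x0,y0,x1,y1=roi; m=np.zeros(img.shape[:2],np.uint8)
    m[y0:y1,x0:x1]=cv2.inRange(img[y0:y1,x0:x1],lo,hi)
    cs=cv2.findContours(m,cv2.RETR_EXTERNAL,cv2.CHAIN_APPROX_NONE)[0]; return max(cs,key=cv2.contourArea)
```

Run:
```python
from h import *
T=env.read_camera("top");S=env.read_camera("side")
g=blob(T["img"],(160,150,420,300),(150,150,150),(255,255,255))
board=cv2.approxPolyDP(cv2.convexHull(g),8,True)[:,0]; print("board",board.tolist(),[plane(T,p,.108).round(3).tolist() for p in board])
gs=blob(S["img"],(245,150,440,310),(190,190,190),(255,255,255))
print("side board",cv2.approxPolyDP(cv2.convexHull(gs),6,True)[:,0].tolist())
for n,roi in(("L",(205,272,250,335)),("R",(305,262,345,320))):
    b=blob(T["img"],roi,(60,60,60),(255,255,255)); r=cv2.minAreaRect(b); bx=cv2.boxPoints(r); print(n,r,bx.round(0).tolist(),[plane(T,p,.08).round(3).tolist() for p in bx])
for n,roi in(("L",(222,195,290,225)),("R",(240,250,325,290))):
    b=blob(S["img"],roi,(60,60,60),(255,255,255)); print("side",n,cv2.boundingRect(b),b[b[:,0,0].argmin()])
b=cv2.imread("pics/side0.png"); t=cv2.imread("pics/top0.png")
cv2.imwrite("pics/c.png",np.vstack([cv2.resize(b[190:290,210:340],(780,300)) if 0 else cv2.resize(b[195:285,160:340],(560,280)),cv2.resize(t[250:340,170:350],(560,280))]))
```

```text
board [[388, 169], [401, 252], [327, 281], [181, 280], [173, 193]] [[0.724, -0.283, 0.108], [0.572, -0.304, 0.108], [0.519, -0.175, 0.108], [0.517, 0.076, 0.108], [0.671, 0.1, 0.108]]
side board [[259, 174], [331, 160], [425, 280], [329, 307]]
L ((227.0, 298.5), (53.0, 44.0), 90.0) [[205.0, 272.0], [249.0, 272.0], [249.0, 325.0], [205.0, 325.0]] [[0.534, 0.042, 0.08], [0.535, -0.036, 0.08], [0.442, -0.04, 0.08], [0.441, 0.037, 0.08]]
R ((324.5, 286.5), (49.0, 39.0), 90.0) [[305.0, 262.0], [344.0, 262.0], [344.0, 311.0], [305.0, 311.0]] [[0.555, -0.136, 0.08], [0.556, -0.206, 0.08], [0.469, -0.207, 0.08], [0.468, -0.138, 0.08]]
side L (222, 195, 68, 30) [[222 208]]
side R (248, 250, 77, 40) [[248 264]]
```

View pics/c.png

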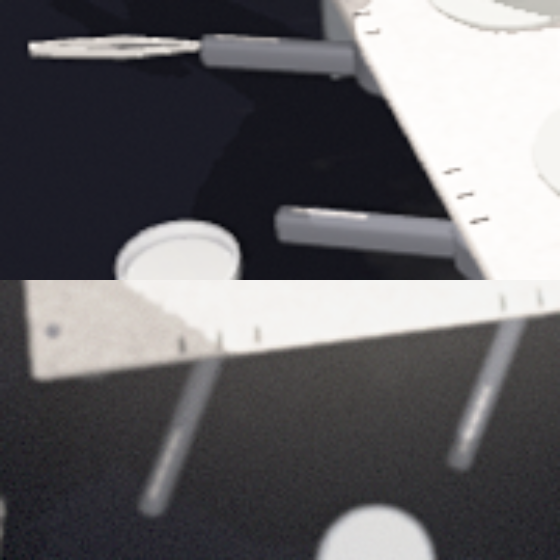

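The crop shows the left bar's tip at top (219,324), entering under the board at top (236,276), and its tip's upper edge at side (226,208). The right bar's tip is at top (317.5,309) and side (249,262).

Run:
```python
from h import *
T=env.read_camera("top");S=env.read_camera("side")
print("tipL",tri(T,(219,324),S,(226,208)),"tipR",tri(T,(317.5,309),S,(249.5,262.5)))
print("board corner FL",tri(T,(181,280),S,(259,174)),"FR",tri(T,(401,252),S,(329,307)),"BR",tri(T,(388,169),S,(425,280)))
fl,fr,bl,br=[plane(T,p,.108) for p in((181,280),(401,252),(173,193),(388,169))]
e=(fl-fr)+(bl-br); yaw=np.arctan2(-e[0],e[1]); o=(fl+fr+bl+br)/4
print("yaw",yaw,"o",o,"size",np.linalg.norm(fl-fr),np.linalg.norm(fl-bl))
R=np.array([[np.cos(yaw),-np.sin(yaw)],[np.sin(yaw),np.cos(yaw)]])
for n,sy,t,b in(("L",.09,(219,324),(236,276)),("R",-.09,(317.5,309),(335,264))):
    ax=o[:2]+R@[-.055,sy]; p=plane(T,t,.08)[:2]; q=plane(T,b,.08)[:2]
    for d in(p-ax,p-q): 
        d=R.T@d; print(n,"axis",ax,"tip",p,"len",np.linalg.norm(d),"rel",np.arctan2(-d[1],-d[0]))
    print("target tip",ax+R@[-.12,0],"square dir yaw",yaw)
f=plane(T,(232,215),.12); print("flask",f,R.T@(f[:2]-o[:2]))
from scipy.spatial.transform import Rotation as Ro
print(Ro.from_rotvec(env.get_state()["eef_rot"]).as_matrix().round(3))
```

```text
tipL [0.44421784 0.01284889 0.0784674 ] tipR [ 0.47143093 -0.1596118   0.07990449]
board corner FL [0.51777112 0.07640435 0.10655026] FR [ 0.57260072 -0.30630719  0.0979303 ] BR [ 0.72641805 -0.28466215  0.09978614]
yaw 0.14047973560334398 o [ 0.62088295 -0.10288062  0.108     ] size 0.3843670642384612 0.1554825814940893
L axis [ 0.55382312 -0.02146821] tip [0.44331697 0.01253365] len 0.11561892878071428 rel -0.4389784281900102
L axis [ 0.55382312 -0.02146821] tip [0.44331697 0.01253365] len 0.08834090573041588 rel -0.43752002809346785
target tip [ 0.43500525 -0.03827039] square dir yaw 0.14047973560334398
R axis [ 0.57902639 -0.19969502] tip [ 0.4716372  -0.15961294] len 0.11462552962738828 rel -0.4977076344571293
R axis [ 0.57902639 -0.19969502] tip [ 0.4716372  -0.15961294] len 0.0861107552896513 rel -0.5010848665164943
target tip [ 0.46020852 -0.2164972 ] square dir yaw 0.14047973560334398
flask [ 0.63024777 -0.00780658  0.12      ] [0.02258466 0.09282621]
[[-0.952  0.307 -0.   ]
 [ 0.307  0.952 -0.   ]
 [ 0.    -0.    -1.   ]]
```

Careful with the scale: shifts go in shares of 0.75 m and turns go in shares of 2 rad. That gives: -0.027 m is -0.036, -0.0236 m is -0.0315.

pendant(
  steps=[
    [-0.036, -0.0315, 0, 0, 0.085],
    [-0.036, -0.0315, 0, 0, 0.085],
    [-0.036, -0.0315, 0, 0, 0.085],
    [-0.036, -0.0315, 0, 0, 0.085],
    [-0.036, -0.0315, 0, 0, 0.085],
    [-0.036, -0.0315, 0, 0, 0.085],
    [-0.036, -0.0315, 0, 0, 0.085],
    [-0.036, -0.0315, 0, 0, 0.085],
  ],
  squeeze=20,
)

```text
time_s: 0.97
tcp_pos: [0.3091, 0.2522, 0.2314]
eef_rot: [0.487, 3.103, 0.001]
wrist_force: [1.0, 1.0, -0.3]
finger_gap: 0.0851
gripper_force: 0.0
```

pendant(
  steps=[
    [-0.036, -0.0315, 0, 0, 0.085],
    [-0.036, -0.0315, 0, 0, 0.085],
    [-0.036, -0.0315, 0, 0, 0.085],
    [-0.036, -0.0315, 0, 0, 0.085],
    [-0.036, -0.0315, 0, 0, 0.085],
    [-0.036, -0.0315, 0, 0, 0.085],
    [-0.036, -0.0315, 0, 0, 0.085],
    [-0.036, -0.0315, 0, -0.0065, 0.085],
  ],
)

```text
time_s: 1.63
tcp_pos: [0.4569, 0.006, 0.2314]
eef_rot: [0.468, 3.106, 0.0]
wrist_force: [0.5, 0.6, -0.4]
finger_gap: 0.0848
gripper_force: 0.0
```

pendant(
  steps=[
    [0, 0, 0, 0, 0.085],
    [0, 0, 0, 0, 0.085],
  ],
)

```text
time_s: 1.8
tcp_pos: [0.4566, 0.0066, 0.2308]
eef_rot: [-0.472, -3.105, -0.0]
wrist_force: [0.5, 0.2, -0.0]
finger_gap: 0.085
gripper_force: 0.0
```

To row units: 0.036 m is 0.048, 0.002 m is 0.0027.

pendant(
  steps=[
    [0, 0.0027, 0.048, 0, 0.085],
    [0, 0, 0.048, 0, 0.085],
    [0, 0, 0.048, 0, 0.085],
    [0, 0, 0.048, 0, 0.085],
    [0, 0, 0.048, 0, 0.085],
    [0, 0, 0, 0, 0.085],
  ],
)

```text
time_s: 2.3
tcp_pos: [0.4519, 0.0112, 0.0446]
eef_rot: [-0.463, -3.095, 0.001]
wrist_force: [-0.7, 0.4, -1.0]
finger_gap: 0.0847
gripper_force: 0.0
```

Run:
```python
from h import *
T=env.read_camera("top")["img"];S=env.read_camera("side")["img"]
cv2.imwrite("pics/d.png",np.hstack([T[150:450,120:420],S[100:400,150:450]])[:,:,::-1])
```

```text
(no output)
```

View pics/d.png

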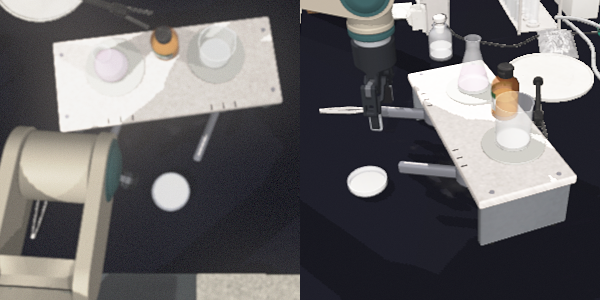

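The picture shows the fingers straddling the left bar near its end, seen in the side crop at about (375,110), clear of the board. Next step is to grip it.

pendant(
  steps=[
    [0, 0, 0, 0, 0.01],
    [0, 0, 0, 0, 0.01],
    [0, 0, 0, 0, 0.01],
    [0, 0, 0, 0, 0.01],
    [0, 0, 0, 0, 0.01],
    [0, 0, 0, 0, 0.01],
    [0, 0, 0, 0, 0.01],
    [0, 0, 0, 0, 0.01],
  ],
  squeeze=20,
)

```text
time_s: 3.07
tcp_pos: [0.4572, 0.0095, 0.0518]
eef_rot: [0.468, 3.106, -0.0]
wrist_force: [-1.8, -1.5, 5.1]
finger_gap: 0.0138
gripper_force: 22.6
```

pendant(
  steps=[
    [0, 0, 0, 0, 0.01],
    [0, 0, 0, 0, 0.01],
    [0, 0, 0, 0, 0.01],
    [0, 0, 0, 0, 0.01],
  ],
)

```text
time_s: 3.4
tcp_pos: [0.4572, 0.0095, 0.0518]
eef_rot: [0.468, 3.106, -0.0]
wrist_force: [-1.9, -1.1, 6.1]
finger_gap: 0.014
gripper_force: 22.7
```

To row units: -0.0056 m is -0.0075, -0.00015 m is -0.0002, -0.055 rad is -0.0275.

pendant(
  steps=[
    [-0.0002, -0.0075, 0, -0.0275, 0.01],
    [-0.0002, -0.0075, 0, -0.0275, 0.01],
    [-0.0002, -0.0075, 0, -0.0275, 0.01],
    [-0.0002, -0.0075, 0, -0.0275, 0.01],
    [-0.0002, -0.0075, 0, -0.0275, 0.01],
    [-0.0002, -0.0075, 0, -0.0275, 0.01],
    [-0.0002, -0.0075, 0, -0.0275, 0.01],
    [-0.0002, -0.0075, 0, -0.0275, 0.01],
  ],
)

```text
time_s: 4.07
tcp_pos: [0.4525, -0.0352, 0.0517]
eef_rot: [0.225, -3.131, 0.001]
wrist_force: [-9.1, -2.4, 10.7]
finger_gap: 0.0139
gripper_force: 22.1
```

pendant(
  steps=[
    [0, 0, 0, 0, 0.01],
    [0, 0, 0, 0, 0.01],
    [0, 0, 0, 0, 0.01],
  ],
)

```text
time_s: 4.32
tcp_pos: [0.4526, -0.0356, 0.0517]
eef_rot: [0.22, -3.131, 0.002]
wrist_force: [-8.4, -5.0, 10.3]
finger_gap: 0.0139
gripper_force: 19.9
```

pendant(
  steps=[
    [0, 0, 0, 0, 0.085],
    [0, 0, 0, 0, 0.085],
    [0, 0, 0, 0, 0.085],
    [0, 0, 0, 0, 0.085],
    [0, 0, 0, 0, 0.085],
    [0, 0, 0, 0, 0.085],
    [0, 0, 0, 0, 0.085],
    [0, 0, 0, 0, 0.085],
  ],
)

```text
time_s: 4.98
tcp_pos: [0.4534, -0.0346, 0.0512]
eef_rot: [-0.222, 3.134, 0.0]
wrist_force: [-0.2, -0.5, -0.3]
finger_gap: 0.0852
gripper_force: 0.0
```

pendant(
  steps=[
    [0, 0, -0.048, 0, 0.085],
    [0, 0, -0.048, 0, 0.085],
    [0, 0, -0.048, 0, 0.085],
    [0, 0, -0.048, 0, 0.085],
    [0, 0, -0.048, 0, 0.085],
    [0, 0, 0, 0, 0.085],
  ],
)

```text
time_s: 5.48
tcp_pos: [0.4558, -0.035, 0.2394]
eef_rot: [-0.221, 3.121, -0.004]
wrist_force: [0.6, -0.2, 0.7]
finger_gap: 0.0846
gripper_force: 0.0
```

pendant(
  steps=[
    [0.0333, 0.04, 0, 0, 0.085],
    [0.0333, 0.04, 0, 0, 0.085],
    [0.0333, 0.04, 0, 0, 0.085],
    [0.0133, 0.048, 0, 0, 0.085],
    [0.0133, 0.048, 0, 0, 0.085],
    [0.0133, 0.048, 0, 0, 0.085],
    [0.0133, 0.048, 0, 0, 0.085],
    [0, 0, 0, 0, 0.085],
  ],
)

```text
time_s: 6.15
tcp_pos: [0.304, 0.1855, 0.2313]
eef_rot: [0.235, -3.133, -0.004]
wrist_force: [0.3, -0.1, -0.3]
finger_gap: 0.0848
gripper_force: 0.0
```

Run:
```python
from h import *
T=env.read_camera("top")["img"];S=env.read_camera("side")["img"]
cv2.imwrite("pics/e.png",np.vstack([cv2.resize(T[250:340,170:350],(560,280)),cv2.resize(S[120:300,150:450],(560,310))])[:,:,::-1])
```

```text
(no output)
```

View pics/e.png

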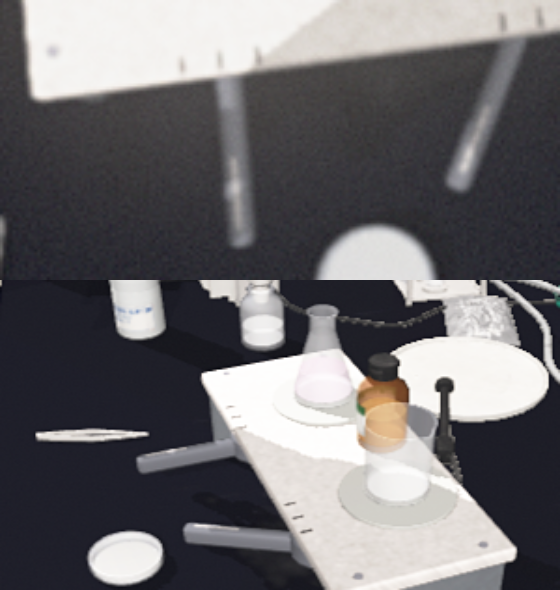

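The left bar now runs from root top (243.6,276) to tip (248,328), roughly square to the edge. The right bar and the flask haven't moved. I'll check the angle with numbers before handing in.

Run:
```python
from h import *
T=env.read_camera("top")
p=plane(T,(247.8,326.5),.08);q=plane(T,(243.6,276),.08);ax=np.array([.5538,-.0215])
rel=[np.arctan2(-d[1],-d[0])-.1405 for d in((p-q)[:2],p[:2]-ax)]
print(p,rel)
if max(map(abs,rel))<.1: print(env.close_job())
```

```text
[ 0.43966142 -0.03787638  0.08      ] [np.float64(-0.01603605664497157), np.float64(0.0020054714764489168)]
the job is handed in; nothing more can be done
None
```

The left knob, in front of the flask, now points straight out, measured within about 0.02 rad of square; the right knob and the flask look unmoved in the last picture, the gripper is clear of everything, and the job was handed in at about 6 s.

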